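# Re-rack the timber offcuts in reverse order

### The job

Move the four timber pieces from the full rack to the empty rack in reverse order, so that the last in the row becomes the first: seen from the robot, the piece now at the left end of the full rack goes to the right-end place of the empty one, the next one to the place left of that, and so on. Each piece must end up in its own place between the fins, lying flat on both rails, square across them and with about as much sticking out at the front as at the back.

Things in the scene. Friction and masses are not known exactly. Their poses are not given: they have to be found in the camera images.
- short_block: Short pale timber offcut, 40 mm wide, 120 mm long, 22 mm thick. Loose; at the start it lies flat across the two rails of one place of the full rack, its length in the robot's fore-and-aft direction. Origin: centre of its underside; y along its length, x across its width, z up.
- brown_board: Reddish-brown flat board offcut, 45 mm wide, 140 mm long, 14 mm thick. Loose; at the start it lies flat across the two rails of one place of the full rack, its length in the robot's fore-and-aft direction. Origin: centre of its underside; y along its length, x across its width, z up.
- mid_bar: Timber bar of medium length, 32 mm wide, 170 mm long, 22 mm thick. Loose; at the start it lies flat across the two rails of one place of the full rack, its length in the robot's fore-and-aft direction. Origin: centre of its underside; y along its length, x across its width, z up.
- long_bar: Long slender timber bar, 28 mm wide, 200 mm long, 18 mm thick. Loose; at the start it lies flat across the two rails of one place of the full rack, its length in the robot's fore-and-aft direction. Origin: centre of its underside; y along its length, x across its width, z up.
- rest_a: The place of the full rack that carries the short block at the start, fixed; all four are alike: two rails running left-right, 58 mm clear between them (fingers fit there, down to the 10 mm base), upright fins at both sides, 60 mm clear between. Origin: its middle, 10 mm above the bench; seat 35 mm above the origin; fin tops 57 mm. Axes as the full rack's.
- rest_b: The place of the full rack that carries the brown board at the start, fixed; all four are alike: two rails running left-right, 58 mm clear between them (fingers fit there, down to the 10 mm base), upright fins at both sides, 60 mm clear between. Origin: its middle, 10 mm above the bench; seat 35 mm above the origin; fin tops 57 mm. Axes as the full rack's.
- rest_c: The place of the full rack that carries the medium bar at the start, fixed; all four are alike: two rails running left-right, 58 mm clear between them (fingers fit there, down to the 10 mm base), upright fins at both sides, 60 mm clear between. Origin: its middle, 10 mm above the bench; seat 35 mm above the origin; fin tops 57 mm. Axes as the full rack's.
- rest_d: The place of the full rack that carries the long bar at the start, fixed; all four are alike: two rails running left-right, 58 mm clear between them (fingers fit there, down to the 10 mm base), upright fins at both sides, 60 mm clear between. Origin: its middle, 10 mm above the bench; seat 35 mm above the origin; fin tops 57 mm. Axes as the full rack's.
- full_rack: Wooden rack, 110 mm deep, 308 wide, fixed; left or right of the other. It holds the four pieces at the start in four places (the rests, in any order) 74 mm apart. Origin: centre of its underside, on the bench. x points away from the robot, y to the robot's left (turned up to 0.32 rad), z up. Places at x = 0, y = +111, +37, -37, -111 mm, left to right.
- empty_rack: Rack of the same make and axes as the full one, empty at the start. Origin: centre of its underside, on the bench. Places at x = 0, y = +111, +37, -37, -111 mm, left to right; seat (rail tops) 45 mm above the origin, fin tops 67 mm, 60 mm clear between fins; rails 16 mm wide, centred at x = +37 and -37 mm, open between down to the 10 mm base.

How it is judged:
At the end, for the whole second after the job is handed in: Each piece lies in the empty rack, in place 5 - n from the left, n being the place of its rest in the full rack: within 18 mm of the middle along the rack, 30 mm across it, 6 mm of the seat in height, tilt under 0.12 rad, within 0.25 rad of square to the rails; all at rest (((y of rest_a in the frame of full_rack between 0.079 and 0.143 m and y of short_block in the frame of empty_rack between -0.129 and -0.093 m) or (y of rest_a in the frame of full_rack between 0.005 and 0.069 m and y of short_block in the frame of empty_rack between -0.055 and -0.019 m) or (y of rest_a in the frame of full_rack between -0.069 and -0.005 m and y of short_block in the frame of empty_rack between 0.019 and 0.055 m) or (y of rest_a in the frame of full_rack between -0.143 and -0.079 m and y of short_block in the frame of empty_rack between 0.093 and 0.129 m)) and x of short_block in the frame of empty_rack between -0.03 and 0.03 m and z of short_block in the frame of empty_rack between 0.039 and 0.051 m and angle between each of short_block, brown_board, mid_bar, long_bar's own z axis and vertical below 0.12 rad and angle between the y axis of each of short_block, brown_board, mid_bar, long_bar and the x axis of empty_rack, either way round below 0.25 rad and linear speed of each of short_block, brown_board, mid_bar, long_bar below 0.02 m/s and angular speed of each of short_block, brown_board, mid_bar, long_bar below 0.2 rad/s and ((y of rest_b in the frame of full_rack between 0.079 and 0.143 m and y of brown_board in the frame of empty_rack between -0.129 and -0.093 m) or (y of rest_b in the frame of full_rack between 0.005 and 0.069 m and y of brown_board in the frame of empty_rack between -0.055 and -0.019 m) or (y of rest_b in the frame of full_rack between -0.069 and -0.005 m and y of brown_board in the frame of empty_rack between 0.019 and 0.055 m) or (y of rest_b in the frame of full_rack between -0.143 and -0.079 m and y of brown_board in the frame of empty_rack between 0.093 and 0.129 m)) and x of brown_board in the frame of empty_rack between -0.03 and 0.03 m and z of brown_board in the frame of empty_rack between 0.039 and 0.051 m and ((y of rest_c in the frame of full_rack between 0.079 and 0.143 m and y of mid_bar in the frame of empty_rack between -0.129 and -0.093 m) or (y of rest_c in the frame of full_rack between 0.005 and 0.069 m and y of mid_bar in the frame of empty_rack between -0.055 and -0.019 m) or (y of rest_c in the frame of full_rack between -0.069 and -0.005 m and y of mid_bar in the frame of empty_rack between 0.019 and 0.055 m) or (y of rest_c in the frame of full_rack between -0.143 and -0.079 m and y of mid_bar in the frame of empty_rack between 0.093 and 0.129 m)) and x of mid_bar in the frame of empty_rack between -0.03 and 0.03 m and z of mid_bar in the frame of empty_rack between 0.039 and 0.051 m and ((y of rest_d in the frame of full_rack between 0.079 and 0.143 m and y of long_bar in the frame of empty_rack between -0.129 and -0.093 m) or (y of rest_d in the frame of full_rack between 0.005 and 0.069 m and y of long_bar in the frame of empty_rack between -0.055 and -0.019 m) or (y of rest_d in the frame of full_rack between -0.069 and -0.005 m and y of long_bar in the frame of empty_rack between 0.019 and 0.055 m) or (y of rest_d in the frame of full_rack between -0.143 and -0.079 m and y of long_bar in the frame of empty_rack between 0.093 and 0.129 m)) and x of long_bar in the frame of empty_rack between -0.03 and 0.03 m and z of long_bar in the frame of empty_rack between 0.039 and 0.051 m); the robot touches nothing.
It also fails if it takes over 96 s, if anything falls off the work surface, if the arm or the gripper's body presses on something with over 40 N, if the wrist force passes 120 N, or if a joint passes its speed limit or range.

### The arm

A 6-joint arm with a two-finger parallel gripper is mounted at the origin on a cart in front of the work surface, level with it; the furniture and walls round the work are solid. World frame = base frame: x ahead of the robot, y to its left, z up, the work surface at z = 0. Lengths are in m, angles in rad, forces in N, time in s.
With the tool pointing down it reaches from about 0.35 to 0.95 m from the base axis. Payload 17.4 kg.
Tool frame: the origin (TCP) lies between the finger pads; the fingertips stand 11 mm ahead of it and the grasp point (between the pads) lies 8 mm behind it; z points along the fingers, y is the line along which they close (so a half turn about z gives the same grasp; the last joint's range is limited). The gripper opens to 93 mm and grips with 3 to 60 N. Pads are 15 mm wide; open, the fingers measure 128 mm over their backs; the gripper's body (75 mm by 188 mm) begins 65 mm behind the grasp point.
Start: joints at [1.115, 0.116, 1.442, -0, 1.584, -0.038], TCP at [0.274, 0.617, 0.23] pointing down, gripper open.
Joint ranges: [-2.83, 2.83], [-0.83, 2.19], [0.07, 2.5], [-1.14, 4.28], [0.01, 3], [-2.97, 2.97]. Speed limits (rad/s): [1.89, 1.89, 2.22, 3.14, 3.14, 3.14].

### API

Orientations are given as a unit quaternion [x, y, z, w].
In Python, from bench import manip gives the robot as it stands. The module is installed in compiled form; this text tells all that it offers.
- The arm moves only by the tool arm_command, never from a script. Its argument "series" is one flat list of numbers, 5 for each row, row after row: the shift along the tool's x, y, z in units of 50 mm (1.0 is 50 mm), then the turn about the tool's z in units of 10 degrees (1.0 is 10 degrees), then the finger opening in mm, from 0 to 93. In form: [tx, ty, tz, spin, gripper, tx, ty, tz, spin, gripper, ...]. A call has 1 to 5 rows; each row is the pose to reach, as a shift and turn from the pose commanded when the call began, along the tool's axes at that moment; what a row does not reach only later rows make up. A row lasts 1/8 s, in which the tool goes at most 62.5 mm and 10.7 degrees, less where a joint would pass 70% of its speed; a pose out of reach is approached as far as the arm can. A call with a gripper value outside its range is refused whole. The fingers move at their own pace and stop on an object; the grip force is fixed at half the most. Time passes only in rows, so rows that repeat a pose let the fingers close. It gives the time, the measured TCP pose, the force, the opening and the grip force at its end, in the units of the state.
- manip.get_state(): the state, without advancing time (a new reading comes with each control period).
- manip.capture(name): name is "scene" or "side" or "wrist"; returns a dict with "img" (384x512x3 uint8, blue, green, red), "z_map" (384x512 float32, m along the optical axis (not along the pixel's ray), 0 where there is no reading), "camera_matrix" (3x3 intrinsics, pixels), "pose" (4x4, takes a point from camera to world coordinates); the wrist camera has in their place "tool_from_camera" (4x4, takes a point from camera to tool coordinates, whose origin is the TCP and whose axes are the flange's). Camera axes: x right, y up, looking along -z (the intrinsics and any distortion apply to the point x, -y, -z); pixel columns grow to the right and rows downward; lengths in m; the calibration is good to about 2 mm. The wrist camera is an equidistant fisheye: a pixel r from the principal point sees the ray r / f radians off the axis. A picture is of the moment at which its call begins: read the wrist's pose just before it.
- manip.close_job(): hands the job in; it is judged then, once.
The state is a dict: "t": time; "qpos": joint angles; "qd": joint speeds; "tau": joint torques, N m; "ee_pos": TCP position; "ee_rot": TCP orientation; "contact_force": force on the tool from outside, world axes, zero at the start; "moment": the same for the moment, N m; "gripper_width": finger opening in m; "finger_force": force on a finger pad.
Only numpy, scipy, OpenCV 4.12 (cv2) and the standard library are available. Lean on these libraries where they do the work, as an engineer would, in place of code of your own. Each camera call takes 0.05 s, during which the arm holds its last target. There are 200 camera calls.

## Working session

There is one attempt and no reset: what is moved stays moved. The work goes in short steps, Python scripts to look and compute and a tool call to move; the robot and the scene stay as the last step left them, time stands still between calls to the robot, and variables do not carry over. Pictures are saved under pics/ and viewed, at most 14 in all, crops included, and the job is handed in when it is done.

Besides the shell and the picture viewer there is one more tool, called as name(argument=value, ...) on one line, values as JSON. arm_command: Moves the arm, as the interface text tells. Its arguments: {"type":"object","properties":{"series":{"type":"array"}},"required":["series"]}

```bash
mkdir -p pics
python3 - <<'E'
from bench import manip
import cv2,numpy as np
s=manip.get_state();print(s)
ims=[]
for n in("scene","side"):
    c=manip.capture(n);np.savez(n+".npz",**c);cv2.imwrite(f"pics/{n}0.png",c["img"]);print(n,c["camera_matrix"],c["pose"],(c["z_map"]>0).mean())
E
```

```text
{'t': 0.0, 'qpos': array([ 1.11518169e+00,  1.16512099e-01,  1.44230606e+00,  4.11978959e-05,
        1.58401399e+00, -3.78103177e-02]), 'qd': array([-8.31628680e-05, -2.56884203e-03, -6.97735907e-04,  5.50254440e-04,
       -2.65507458e-04,  8.86841015e-04]), 'tau': array([-2.46837362e-04, -7.21229911e+01, -6.22626901e+01,  7.79630989e-02,
        2.33009033e-02, -3.82183748e-05]), 'ee_pos': array([0.27379603, 0.61674878, 0.22886224]), 'ee_rot': array([ 2.07385757e-01,  9.78259047e-01, -5.95952569e-04, -1.71326932e-04]), 'contact_force': array([-0.47226204,  0.11709466,  0.13223592]), 'moment': array([0.02194978, 0.0129397 , 0.03303902]), 'finger_force': 0.0, 'gripper_width': 0.09293823076193757}
scene [[366.6459505    0.         250.54110503]
 [  0.         366.6459505  197.98371977]
 [  0.           0.           1.        ]] [[ 0.65894376  0.46581739 -0.59059909 -0.07276144]
 [-0.75190914  0.42945569 -0.50020042 -0.59544567]
 [ 0.02063409  0.7736808   0.6332395   0.7247982 ]
 [ 0.          0.          0.          1.        ]] 0.9901224772135416
side [[431.45101298   0.         253.28848151]
 [  0.         431.45101298 196.57579434]
 [  0.           0.           1.        ]] [[-9.99752501e-01 -2.22453555e-02  2.86056972e-04  5.29452955e-01]
 [ 1.06052607e-02 -4.65240528e-01  8.85120771e-01  1.04655406e+00]
 [-1.95567409e-02  8.84904738e-01  4.65361299e-01  6.51073630e-01]
 [ 0.00000000e+00  0.00000000e+00  0.00000000e+00  1.00000000e+00]] 0.9962361653645834
```

View pics/scene0.png

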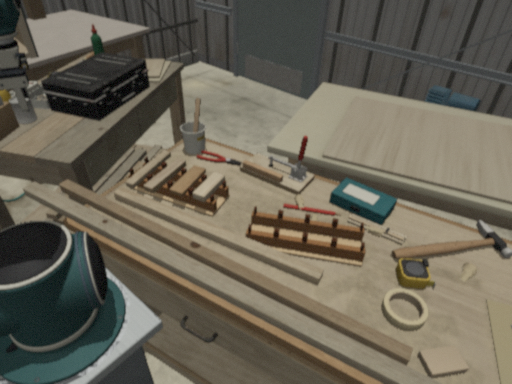

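View pics/side0.png

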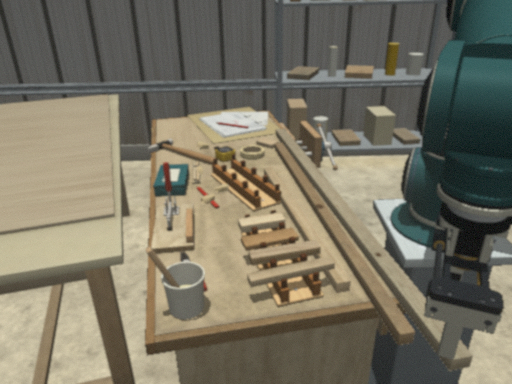

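The scene view shows the full rack around px (180,180). Left to right it holds long, mid, brown and short. The empty rack is around (305,237). Next I'll project both depth maps to a top-down view.

```bash
cat > h.py <<'E'
import numpy as np,cv2
def cloud(c):
    z=c["z_map"];K=c["camera_matrix"];v,u=np.mgrid[:384,:512]
    P=np.stack([(u-K[0,2])/K[0,0]*z,-(v-K[1,2])/K[1,1]*z,-z],-1)
    W=P@c["pose"][:3,:3].T+c["pose"][:3,3]
    m=z>0
    return W[m],c["img"][m]
E
python3 - <<'E'
from h import *
out=[]
for n in("scene","side"):
    W,C=cloud(dict(np.load(n+".npz")))
    m=(W[:,0]>.3)&(W[:,0]<.75)&(W[:,1]>-.35)&(W[:,1]<.55);W=W[m];C=C[m]
    lo=W[(abs(W[:,2])<.01)];print(n,"bench z",np.median(lo[:,2]),len(W))
    m=(W[:,2]>.018)&(W[:,2]<.085);W=W[m];C=C[m]
    I=np.full((450,900,3),255,np.uint8)
    o=np.argsort(W[:,2])
    for p,c in zip(W[o],C[o]):
        cv2.circle(I,(int((.55-p[1])*1000),int((.75-p[0])*1000)),1,[int(min(255,k*1.3)) for k in c],-1)
    for k in range(0,900,100): cv2.putText(I,f"{.55-k/1000:.2f}",(k,10),0,.35,(255,0,0))
    for k in range(50,450,100): cv2.putText(I,f"{.75-k/1000:.2f}",(0,k),0,.35,(255,0,0)) 
    out.append(cv2.resize(I,(800,300+0),interpolation=cv2.INTER_AREA))
cv2.imwrite("pics/top.png",np.vstack(out))
E
```

```text
scene bench z 0.0006061847748612958 27600
side bench z -8.43251648737775e-05 37470
```

View pics/top.png

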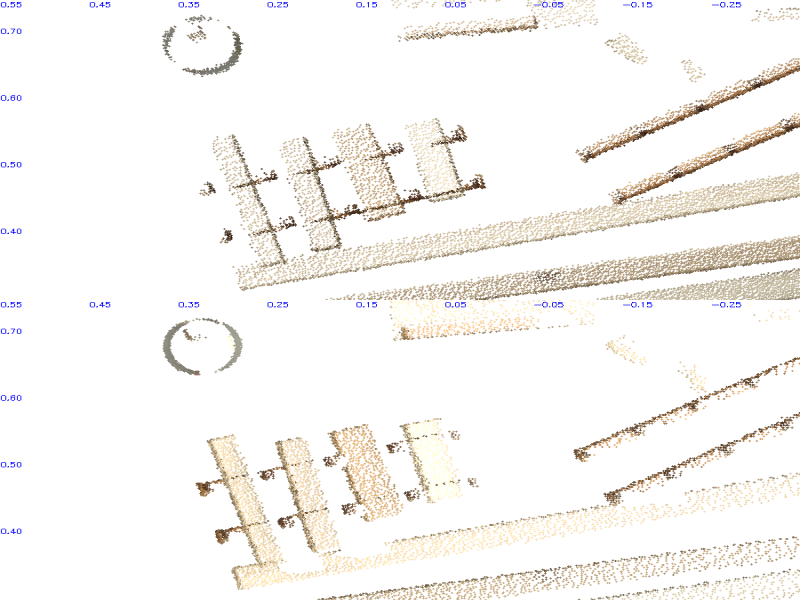

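Run:
```python
from h import *
Ws=[];Cs=[]
for n in("scene","side"):
    W,C=cloud(dict(np.load(n+".npz")));Ws.append(W)
def pca(A):
    c=A.mean(0);u,s,v=np.linalg.svd(A-c,full_matrices=False);return c,v[0]
for n,W in zip(("scene","side","both"),Ws+[np.vstack(Ws)]):
    # pieces
    m=(W[:,2]>.0545)&(W[:,2]<.075)&(W[:,0]>.32)&(W[:,0]<.62)&(W[:,1]>.0)&(W[:,1]<.4);P=W[m]
    I=np.zeros((300,400),np.uint8)
    for p in P: cv2.circle(I,(int((.4-p[1])*1000),int((.62-p[0])*1000)),2,255,-1)
    I=cv2.morphologyEx(cv2.morphologyEx(I,4+0-1,np.ones((7,7))),2,np.ones((15,15)))
    cs,_=cv2.findContours(I,0,2)
    for c in sorted(cs,key=lambda c:c[:,0,0].mean()):
        if cv2.contourArea(c)<2000: continue
        r=cv2.minAreaRect(c);b=cv2.boxPoints(r);l=[b[1]-b[0],b[2]-b[1]];d=max(l,key=np.linalg.norm)
        d=d if d[1]<0 else -d
        print(n,"piece x %.4f y %.4f"%(.62-r[0][1]/1000,.4-r[0][0]/1000),np.round(sorted(r[1])),"yaw %.3f"%np.arctan2(-d[0],-d[1]))
    m=(W[:,2]>.02)&(W[:,2]<.075)&(W[:,0]>.40)&(W[:,0]<.78)&(W[:,1]>-.46)&(W[:,1]<-.05);P=W[m]
    np.save("e_%s.npy"%n,P)
    I=np.full((400,420,3),255,np.uint8)
    for p in P[np.argsort(P[:,2])]: cv2.circle(I,(int((-.05-p[1])*1000),int((.79-p[0])*1000)),1,(int((p[2]-.02)*4600),0,int(255-(p[2]-.02)*4600)),-1)
    if n!="both":cv2.imwrite("e_%s.png"%n,I)
cv2.imwrite("pics/e.png",np.hstack([cv2.imread("e_scene.png"),cv2.imread("e_side.png")])[:,:800])
```

```text
scene piece x 0.4482 y 0.2718 [ 35. 204.] yaw 0.286
scene piece x 0.4581 y 0.2023 [ 40. 173.] yaw 0.235
scene piece x 0.4900 y 0.1378 [ 64. 143.] yaw 0.203
scene piece x 0.5090 y 0.0605 [ 61. 120.] yaw 0.000
side piece x 0.4485 y 0.2735 [ 37. 204.] yaw 0.291
side piece x 0.4588 y 0.2051 [ 41. 173.] yaw 0.233
side piece x 0.4927 y 0.1323 [ 80. 142.] yaw 0.123
side piece x 0.5075 y 0.0723 [ 65. 123.] yaw 0.267
both piece x 0.4489 y 0.2719 [ 39. 206.] yaw 0.303
both piece x 0.4561 y 0.2141 [ 65. 174.] yaw 0.219
both piece x 0.4940 y 0.1072 [145. 155.] yaw -1.456
```

View pics/e.png

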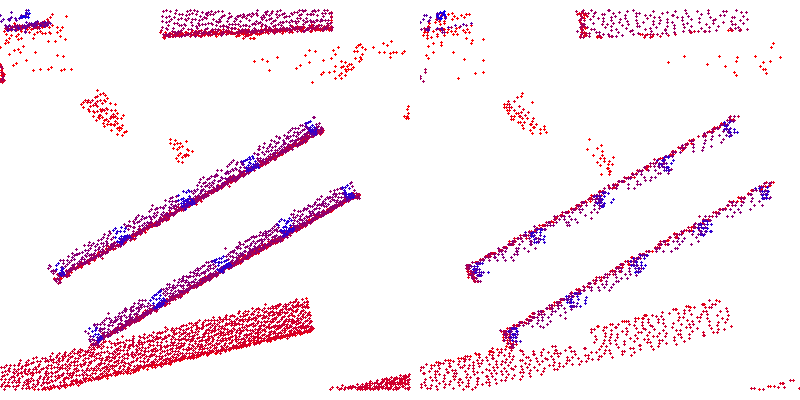

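Both views show the empty rack clearly. Its rails and five fin pairs run obliquely, with a yaw of about 0.5 rad. Now I'll fit the racks and the pieces separately.

Run:
```python
from h import *
R=lambda a:np.array([[np.cos(a),-np.sin(a)],[np.sin(a),np.cos(a)]])
def rect(P):
    (cx,cy),(w,h),an=cv2.minAreaRect((P[:,:2]*1000).astype(np.float32));b=cv2.boxPoints(((cx,cy),(w,h),an))
    d=max([b[1]-b[0],b[2]-b[1]],key=np.linalg.norm);return np.array([cx,cy])/1000,sorted((w,h)),d
def clust(P,r=.012):
    from scipy.cluster.hierarchy import fcluster,linkage
    l=fcluster(linkage(P[:,:2],"single"),r,"distance")
    return [P[l==k] for k in set(l) if (l==k).sum()>=4]
for n in("scene","side"):
    W,C=cloud(dict(np.load(n+".npz")))
    for nm,bx in(("empty",(.43,.70,-.43,-.08)),("full",(.34,.6,.0,.38))):
        m=(W[:,0]>bx[0])&(W[:,0]<bx[1])&(W[:,1]>bx[2])&(W[:,1]<bx[3]);P=W[m]; c=C[m].mean(1)
        if nm=="empty":
            Q=P[(P[:,2]>.038)&(P[:,2]<.072)];c0=rect(Q);d=c0[2];a=np.arctan2(-d[0],d[1]);a=(a+np.pi/2)%np.pi-np.pi/2
            print(n,nm,c0[0].round(4),np.round(c0[1]),"yaw %.3f"%a)
            F=P[P[:,2]>.056]
        else:
            F=P[(P[:,2]>.050)&(c<75)]; a=.22
        cl=clust(F) ; cen=np.array([k[:,:2].mean(0) for k in cl if len(k)>3 and np.ptp(k[:,:2],0).max()<.035])
        print(n,nm,"fins",len(cl)); print(cen[np.argsort(-cen[:,1])].round(3).tolist())
```

```text
scene empty [ 0.559  -0.2541] [ 95. 308.] yaw 0.513
scene empty fins 10
[[0.519, -0.111], [0.454, -0.148], [0.553, -0.172], [0.488, -0.209], [0.589, -0.237], [0.525, -0.273], [0.625, -0.301], [0.562, -0.337], [0.661, -0.362], [0.596, -0.398]]
scene full fins 9
[[0.467, 0.312], [0.396, 0.293], [0.485, 0.245], [0.415, 0.225]]
side empty [ 0.5577 -0.2518] [ 96. 310.] yaw 0.510
side empty fins 10
[[0.52, -0.109], [0.456, -0.144], [0.554, -0.167], [0.49, -0.205], [0.591, -0.233], [0.526, -0.269], [0.627, -0.296], [0.562, -0.334], [0.662, -0.359], [0.597, -0.394]]
side full fins 9
[[0.469, 0.318], [0.398, 0.297], [0.489, 0.25], [0.392, 0.203], [0.512, 0.178], [0.529, 0.11], [0.459, 0.089]]
```

Run:
```python
from h import *
a=.265;X=np.array([np.cos(a),np.sin(a)]);Y=np.array([-np.sin(a),np.cos(a)]);c0=np.array([.471,.162])
for y,nm,t in((.111,"long",.018),(.037,"mid",.022),(-.037,"brown",.014),(-.111,"short",.022)):
  for n in("scene","side"):
    W,C=cloud(dict(np.load(n+".npz")));D=W[:,:2]-c0;u=D@X;v=D@Y-y
    m=(abs(u)<.12)&(abs(v)<.034)&(abs(W[:,2]-.045-t)<.006)&(C.mean(1)>85)
    P=W[m];(cx,cy),wh,an=cv2.minAreaRect((np.c_[u,v][m]*1000).astype(np.float32))
    b=cv2.boxPoints(((cx,cy),wh,an));d=max([b[1]-b[0],b[2]-b[1]],key=np.linalg.norm);th=(np.arctan2(d[1],d[0])+1.57)%3.1416-1.57
    p=c0+(cx*X+(cy+y*1000)*Y)/1000
    q,_,_,_=np.linalg.lstsq(np.c_[u[m],np.ones(m.sum())],v[m],rcond=None)
    print(nm,n,m.sum(),"u %.1f v %.1f"%(cx,cy),np.round(sorted(wh)),"dyaw rect %.3f fit %.3f"%(th,q[0]),"world",p.round(4),"z %.4f"%np.median(P[:,2]))
```

```text
long scene 377 u 7.0 v 8.9 [ 47. 202.] dyaw rect 0.029 fit 0.033 world [0.4464 0.2796] z 0.0633
long side 877 u 6.9 v -4.8 [ 46. 200.] dyaw rect 0.043 fit 0.034 world [0.4498 0.2663] z 0.0629
mid scene 383 u -2.3 v 5.1 [ 36. 169.] dyaw rect -0.021 fit -0.028 world [0.4578 0.2021] z 0.0673
mid side 681 u -2.1 v -1.7 [ 53. 170.] dyaw rect -0.050 fit -0.026 world [0.4597 0.1956] z 0.0670
brown scene 419 u 13.4 v 6.0 [ 45. 142.] dyaw rect 0.061 fit 0.038 world [0.4921 0.1356] z 0.0596
brown side 595 u 12.6 v 3.0 [ 65. 140.] dyaw rect 0.033 fit 0.038 world [0.4921 0.1325] z 0.0591
short scene 380 u 9.9 v -2.6 [ 53. 121.] dyaw rect -0.040 fit -0.032 world [0.5103 0.055 ] z 0.0675
short side 448 u 10.3 v 0.1 [ 66. 121.] dyaw rect -0.000 fit -0.007 world [0.51   0.0577] z 0.0668
```

```bash
cat >> h.py <<'E'
def go(p,yaw):
    """units to move TCP to p with tool y along direction yaw+90deg (mod 180)"""
    from bench import manip
    from scipy.spatial.transform import Rotation as Ro
    s=manip.get_state();R=Ro.from_quat(s["ee_rot"]).as_matrix()
    d=R.T@(np.array(p)-s["ee_pos"])/.05
    cur=np.arctan2(R[1,1],R[0,1]);da=(yaw+np.pi/2-cur+np.pi/2)%np.pi-np.pi/2
    print("t %.2f"%s["t"],"pos",s["ee_pos"].round(4),"move",d.round(3),"spin %.3f"%(-np.degrees(da)/10),"tilt %.3f"%np.arccos(-R[2,2]),"w %.4f"%s["gripper_width"],"q",s["qpos"].round(2),"F",s["contact_force"].round(1))
E
python3 - <<'E'
from h import *
a=.265;X=np.array([np.cos(a),np.sin(a)]);Y=np.array([-np.sin(a),np.cos(a)]);c0=np.array([.471,.162])
for y,nm,t,uc in((.111,"long",.018,7),(.037,"mid",.022,-2),(-.037,"brown",.014,13),(-.111,"short",.022,10)):
  for n in("scene","side"):
    W,C=cloud(dict(np.load(n+".npz")));D=W[:,:2]-c0;u=D@X;v=D@Y-y
    m=(abs(u)<.025)&(abs(v)<.045)&(abs(W[:,2]-.045-t)<.004)
    lo,hi=np.percentile(v[m],[2,98]);vc=(lo+hi)/2
    p=c0+X*uc/1000+(y+vc)*Y
    print(nm,n,m.sum(),"w %.1f vc %.1f"%((hi-lo)*1000,vc*1000),p.round(4))
W=np.vstack([cloud(dict(np.load(n+".npz")))[0] for n in("scene","side")])
m=(W[:,0]>.3)&(W[:,0]<.8)&(abs(W[:,1])<.35);k=W[m];k=k[k[:,2]>.085];print(len(k),k.min(0) if len(k) else 0,k.max(0) if len(k) else 0)
go((.4487,.2725,.18),.265+.035)
E
```

```text
long scene 89 w 28.1 vc -0.7 [0.4489 0.2703]
long side 197 w 27.5 vc 1.9 [0.4482 0.2728]
mid scene 112 w 31.7 vc 4.6 [0.4582 0.2017]
mid side 188 w 33.0 vc 6.7 [0.4576 0.2036]
brown scene 151 w 42.4 vc 4.7 [0.492  0.1342]
brown side 219 w 45.2 vc 7.8 [0.4912 0.1372]
short scene 151 w 39.3 vc 4.2 [0.5086 0.0615]
short side 162 w 41.1 vc 6.0 [0.5081 0.0633]
916 [ 0.63532793 -0.09467548  0.08509409] [0.78526356 0.34987572 0.17673795]
t 0.10 pos [0.2738 0.6168 0.229 ] move [-5.991 -4.873  0.985] spin -4.113 tilt 0.001 w 0.0928 q [ 1.12  0.12  1.44 -0.    1.58 -0.04] F [ 0.6 -0.5 -0. ]
```

arm_command(series=[-0.9,-0.73,0,-0.8,46,-1.8,-1.46,0,-1.6,46,-2.7,-2.2,0,-2.4,46,-3.6,-2.93,0,-3.2,46,-4.5,-3.66,0,-4.1,46])

```text
t: 0.72
ee_pos: [0.4057, 0.3566, 0.2294]
ee_rot: [-0.151, 0.989, -0.0, -0.0]
contact_force: [-0.4, 0.1, -0.4]
gripper_width: 0.0489
finger_force: 0.0
```

```bash
python3 -c "
from h import *
go((.4485,.2716,.13),.30)"
```

```text
t 0.72 pos [0.4057 0.3566 0.2294] move [-0.31  -1.878  1.988] spin 0.017 tilt 0.000 w 0.0489 q [ 0.67 -0.18  1.73 -0.    1.59 -1.2 ] F [-0.4  0.1 -0.4]
```

arm_command(series=[-0.1,-0.65,0.6,0,46,-0.2,-1.3,1.2,0,46,-0.3,-1.87,1.98,0,46,-0.3,-1.87,1.98,0,46,-0.3,-1.87,1.98,0,46])

```text
t: 1.35
ee_pos: [0.4472, 0.2739, 0.1316]
ee_rot: [-0.148, 0.989, 0.0, 0.0]
contact_force: [0.8, -0.1, 0.1]
gripper_width: 0.0462
finger_force: 0.0
```

```bash
python3 -c "
from h import *
from bench import manip
go((.4485,.2716,.048),.30)
c=manip.capture('wrist');cv2.imwrite('pics/w1.png',c['img']);np.set_printoptions(precision=4,suppress=True);print(c['camera_matrix'],c['tool_from_camera'],c.keys())"
```

```text
t 1.35 pos [0.4472 0.2739 0.1316] move [-0.011 -0.053  1.672] spin -0.014 tilt 0.001 w 0.0462 q [ 0.5  -0.17  1.88  0.    1.43 -1.37] F [ 0.8 -0.1  0.1]
[[297.3186   0.     257.1427]
 [  0.     297.3186 192.1888]
 [  0.       0.       1.    ]] [[ 0.0003  0.9659  0.2588  0.0716]
 [ 1.     -0.0004  0.0004 -0.0007]
 [ 0.0004  0.2588 -0.9659 -0.1538]
 [ 0.      0.      0.      1.    ]] dict_keys(['img', 'z_map', 'camera_matrix', 'tool_from_camera'])
```

View pics/w1.png

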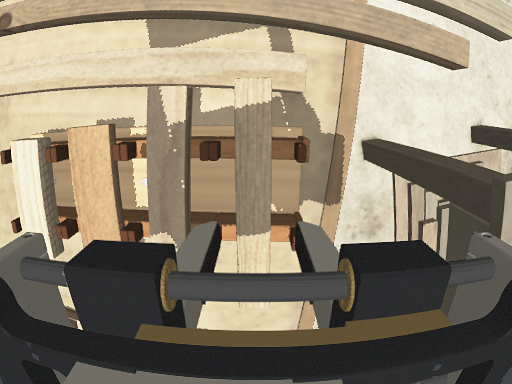

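The wrist view shows the long bar at columns 235–272 between the fingers at about 215 and 300, so it is centred and I can descend.

arm_command(series=[-0.01,-0.03,0.7,0,46,-0.01,-0.04,1.3,0,46,-0.01,-0.04,1.66,0,46,-0.01,-0.04,1.66,0,46,-0.01,-0.04,1.66,0,20])

```text
t: 2.02
ee_pos: [0.4487, 0.2722, 0.0491]
ee_rot: [-0.148, 0.989, 0.0, 0.001]
contact_force: [0.7, -0.2, 1.2]
gripper_width: 0.0399
finger_force: 0.0
```

arm_command(series=[0,0,0,0,15,0,0,0,0,15,0,0,0,0,15,0,0,0,0,15,0,0,0,0,15])

```text
t: 2.65
ee_pos: [0.4486, 0.2719, 0.0488]
ee_rot: [-0.148, 0.989, 0.0, 0.001]
contact_force: [-1.8, 0.1, 7.1]
gripper_width: 0.0275
finger_force: 30.0
```

arm_command(series=[0,0,-0.4,0,15,0,0,-1.2,0,15,0,0,-2.2,0,15,0,0,-3.2,0,15,0,0,-3.4,0,15])

```text
t: 3.28
ee_pos: [0.4488, 0.272, 0.2227]
ee_rot: [-0.148, 0.989, 0.001, 0.003]
contact_force: [0.1, -0.5, -0.7]
gripper_width: 0.0278
finger_force: 30.0
```

```bash
cat >> h.py <<'E'
EC=np.array([.558,-.253]);EY=.511
def place(i,z,ec=EC,ey=EY):
    p=ec+np.array([-np.sin(ey),np.cos(ey)])*i;go((*p,z),ey)
E
python3 -c "
from h import *
place(-.111,.22)"
```

```text
t 3.27 pos [0.4488 0.272  0.2227] move [  0.524 -12.848   0.037] spin -1.222 tilt 0.006 w 0.0278 q [ 0.5  -0.22  1.77 -0.    1.58 -1.37] F [ 0.1 -0.5 -0.7]
```

arm_command(series=[0.04,-0.9,0,-0.1,15,0.08,-2.0,0,-0.2,15,0.13,-3.1,0,-0.3,15,0.17,-4.2,0,-0.4,15,0.22,-5.3,0,-0.5,15])

```text
t: 3.9
ee_pos: [0.5152, 0.0133, 0.2178]
ee_rot: [-0.192, 0.981, 0.0, -0.0]
contact_force: [1.2, 1.3, -1.0]
gripper_width: 0.0278
finger_force: 30.0
```

arm_command(series=[0.04,-1.1,0,-0.1,15,0.08,-2.2,0,-0.2,15,0.13,-3.3,0,-0.3,15,0.17,-4.3,0,-0.4,15,0.22,-5.2,0,-0.5,15])

```text
t: 4.53
ee_pos: [0.6029, -0.2318, 0.2175]
ee_rot: [-0.234, 0.972, 0.0, -0.0]
contact_force: [0.0, 0.9, 0.2]
gripper_width: 0.0278
finger_force: 30.0
```

```bash
python3 -c "
from h import *
place(-.111,.12)"
```

```text
t 4.53 pos [ 0.6029 -0.2318  0.2175] move [ 0.905 -2.188  1.95 ] spin -0.222 tilt 0.001 w 0.0278 q [-0.41  0.06  1.52 -0.    1.56 -2.45] F [0.  0.9 0.2]
```

arm_command(series=[0.3,-0.75,0,-0.22,15,0.6,-1.5,0,-0.22,15,0.9,-2.19,0.5,-0.22,15,0.9,-2.19,1.0,-0.22,15,0.9,-2.19,1.2,-0.22,15])

```text
t: 5.15
ee_pos: [0.6118, -0.3479, 0.1558]
ee_rot: [-0.252, 0.968, 0.001, -0.001]
contact_force: [-0.4, -0.7, -0.2]
gripper_width: 0.0279
finger_force: 30.0
```

```bash
python3 -c "
from h import *
from bench import manip
place(-.111,.052)
c=manip.capture('wrist');cv2.imwrite('pics/w2.png',c['img'])"
```

```text
t 5.15 pos [ 0.6118 -0.3479  0.1558] move [ 0.008 -0.042  2.076] spin -0.005 tilt 0.003 w 0.0279 q [-0.55  0.21  1.46  0.    1.48 -2.63] F [-0.4 -0.7 -0.2]
```

View pics/w2.png

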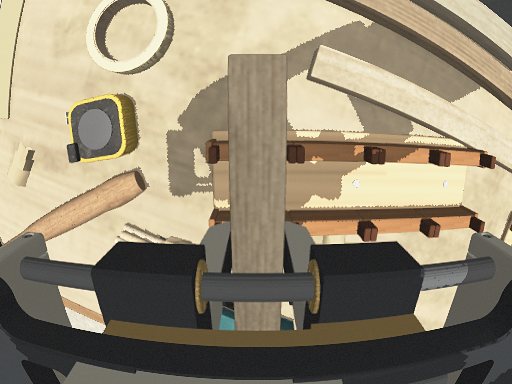

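The bar (columns 229–285) is centred over the end place, whose fins are at 212 and 297. Lowering it now.

arm_command(series=[0.01,-0.04,0.8,0,15,0.01,-0.04,1.5,0,15,0.01,-0.04,1.95,0,15,0.01,-0.04,2.11,0,15,0.01,-0.04,2.11,0,15])

```text
t: 5.82
ee_pos: [0.6134, -0.35, 0.0529]
ee_rot: [-0.253, 0.968, -0.0, 0.0]
contact_force: [-0.2, -0.4, -0.5]
gripper_width: 0.0277
finger_force: 30.0
```

arm_command(series=[0,0,0,0,15,0,0,0,0,46,0,0,0,0,46,0,0,0,0,46,0,0,0,0,46])

```text
t: 6.45
ee_pos: [0.6131, -0.35, 0.0522]
ee_rot: [-0.253, 0.968, -0.0, 0.0]
contact_force: [0.6, -0.5, -1.0]
gripper_width: 0.0458
finger_force: 0.0
```

arm_command(series=[0,0,-0.3,0,46,0,0,-1.0,0,46,0,0,-2.0,0,46,0,0,-3.0,0,46,0,0,-3.2,0,46])

```text
t: 7.08
ee_pos: [0.614, -0.3505, 0.2178]
ee_rot: [-0.253, 0.968, -0.002, 0.002]
contact_force: [-0.1, 0.4, -0.5]
gripper_width: 0.0462
finger_force: 0.0
```

```bash
cat >> h.py <<'E'
def chk(nm):
    from bench import manip
    T={"long":(-.111,.018,28),"mid":(-.037,.022,32),"brown":(.037,.014,45),"short":(.111,.022,40)}
    a=EY;X=np.array([np.cos(a),np.sin(a)]);Y=np.array([-np.sin(a),np.cos(a)]);y,t,_=T[nm]
    for n in("scene","side"):
        c=manip.capture(n);W,C=cloud(c);D=W[:,:2]-EC;u=D@X;v=D@Y-y
        k=(abs(u)<.025)&(abs(v)<.04)&(W[:,2]>.05)&(W[:,2]<.08)
        if k.sum()<20: print(n,"few",k.sum());continue
        lo,hi=np.percentile(v[k],[2,98])
        k2=(abs(u)<.14)&(abs(v-(lo+hi)/2)<.012)&(W[:,2]>.05)&(W[:,2]<.08)
        q=np.polyfit(u[k2],v[k2],1);U=np.percentile(u[k2],[.5,99.5]);zf=np.polyfit(u[k2],W[k2,2],1)
        print(nm,n,"w %.1f v %.1f"%((hi-lo)*1e3,(hi+lo)*500),"u",(U*1e3).round(),"mid %.1f"%(U.mean()*1e3),"dyaw %.3f"%q[0],"z-exp %.1f tilt %.3f"%((np.median(W[k2,2])-.045-t)*1e3,zf[0]))
E
python3 -c "
from h import *
chk('long')
go((.458,.2027,.23),.238)"
```

```text
long scene w 28.1 v 0.0 u [-99.  99.] mid 0.0 dyaw -0.004 z-exp 0.2 tilt 0.013
long side w 30.6 v 2.2 u [-99. 101.] mid 1.2 dyaw -0.002 z-exp -0.4 tilt -0.006
t 7.17 pos [ 0.6134 -0.3501  0.2141] move [-2.694 11.164 -0.339] spin 1.563 tilt 0.003 w 0.0461 q [-0.55  0.19  1.39  0.    1.56 -2.64] F [ 0.6  0.2 -0.5]
```

arm_command(series=[-0.27,1.1,0,0.2,48,-0.54,2.2,0,0.4,48,-0.8,3.3,0,0.6,48,-1.06,4.4,0,0.7,48,-1.33,5.5,0,0.8,48])

```text
t: 7.8
ee_pos: [0.5354, -0.0759, 0.2105]
ee_rot: [-0.184, 0.983, 0.0, -0.001]
contact_force: [1.0, 0.8, 0.9]
gripper_width: 0.0479
finger_force: 0.0
```

arm_command(series=[-0.27,1.1,0,0.2,48,-0.54,2.2,0,0.4,48,-0.8,3.3,0,0.6,48,-0.8,4.3,0,0.75,48,-0.8,5.2,0,0.75,48])

```text
t: 8.43
ee_pos: [0.4784, 0.1807, 0.2105]
ee_rot: [-0.12, 0.993, -0.0, -0.001]
contact_force: [0.4, 0.5, -0.1]
gripper_width: 0.0483
finger_force: 0.0
```

```bash
python3 -c "
from h import *
go((.458,.2027,.10),.238)"
```

```text
t 8.43 pos [0.4784 0.1807 0.2105] move [0.287 0.525 2.211] spin 0.013 tilt 0.002 w 0.0483 q [ 0.31 -0.24  1.81  0.    1.57 -1.5 ] F [ 0.4  0.5 -0.1]
```

arm_command(series=[0.28,0.5,0.8,0,48,0.28,0.5,1.6,0,48,0.28,0.5,1.8,0,48,0.28,0.5,1.8,0,48,0.28,0.5,1.8,0,48])

```text
t: 9.05
ee_pos: [0.4609, 0.2001, 0.1236]
ee_rot: [-0.12, 0.993, 0.0, 0.001]
contact_force: [-0.6, -0.2, 0.5]
gripper_width: 0.048
finger_force: 0.0
```

```bash
python3 -c "
from h import *
go((.458,.2027,.050),.238)
from bench import manip
c=manip.capture('wrist');cv2.imwrite('pics/w3.png',c['img'])"
```

```text
t 9.05 pos [0.4609 0.2001 0.1236] move [0.046 0.064 1.472] spin 0.009 tilt 0.002 w 0.0480 q [ 0.36 -0.22  1.94 -0.    1.42 -1.45] F [-0.6 -0.2  0.5]
```

View pics/w3.png

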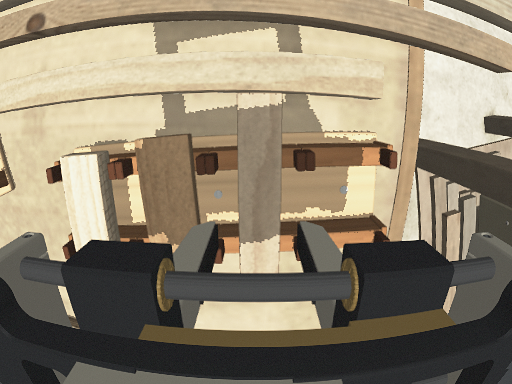

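The mid bar (columns 237–283) sits between the fingers at 217 and 299, and the left finger clears the brown board. Descending.

arm_command(series=[0.04,0.06,0.7,0,48,0.04,0.06,1.2,0,48,0.04,0.06,1.48,0,48,0.04,0.06,1.48,0,48,0.04,0.06,1.48,0,20])

```text
t: 9.72
ee_pos: [0.4581, 0.2028, 0.0494]
ee_rot: [-0.12, 0.993, 0.0, 0.001]
contact_force: [0.1, 0.1, 0.6]
gripper_width: 0.0417
finger_force: 0.0
```

arm_command(series=[0,0,0,0,18,0,0,0,0,18,0,0,0,0,18,0,0,0,0,18,0,0,0,0,18])

```text
t: 10.35
ee_pos: [0.458, 0.2028, 0.0492]
ee_rot: [-0.12, 0.993, 0.0, 0.001]
contact_force: [-0.1, -0.7, 6.0]
gripper_width: 0.032
finger_force: 30.0
```

arm_command(series=[0,0,-0.4,0,18,0,0,-1.2,0,18,0,0,-2.2,0,18,0,0,-3.2,0,18,0,0,-3.4,0,18])

```text
t: 10.98
ee_pos: [0.4582, 0.2029, 0.2231]
ee_rot: [-0.12, 0.993, 0.001, 0.003]
contact_force: [0.0, -0.2, -1.3]
gripper_width: 0.0317
finger_force: 30.0
```

```bash
python3 -c "
from h import *
place(-.037,.21)"
```

```text
t 10.97 pos [0.4582 0.2029 0.2231] move [  0.034 -10.044   0.255] spin -1.552 tilt 0.006 w 0.0317 q [ 0.37 -0.27  1.82 -0.    1.59 -1.45] F [ 0.  -0.2 -1.3]
```

arm_command(series=[0,-0.9,0,-0.2,18,0,-2.0,0,-0.4,18,0,-3.1,0,-0.6,18,0,-4.2,0,-0.7,18,0,-5.0,0,-0.8,18])

```text
t: 11.6
ee_pos: [0.5168, -0.0423, 0.2182]
ee_rot: [-0.189, 0.982, 0.0, -0.0]
contact_force: [0.2, 0.4, -0.8]
gripper_width: 0.0321
finger_force: 30.0
```

arm_command(series=[0.1,-1.1,0,-0.2,18,0.2,-2.2,0,-0.4,18,0.4,-3.3,0,-0.6,18,0.6,-4.3,0,-0.75,18,0.69,-4.95,0,-0.75,18])

```text
t: 12.22
ee_pos: [0.5764, -0.285, 0.2178]
ee_rot: [-0.252, 0.968, 0.0, -0.0]
contact_force: [-0.5, 1.2, -0.8]
gripper_width: 0.0319
finger_force: 30.0
```

arm_command(series=[0,0,0.7,0,18,0,0,1.2,0,18,0,0,1.5,0,18,0,0,1.5,0,18,0,0,1.5,0,18])

```text
t: 12.85
ee_pos: [0.5771, -0.2829, 0.1445]
ee_rot: [-0.253, 0.968, -0.0, 0.001]
contact_force: [0.4, 0.3, 0.7]
gripper_width: 0.0319
finger_force: 30.0
```

```bash
python3 -c "
from h import *
place(-.037,.0495)"
```

```text
t 12.85 pos [ 0.5771 -0.2829  0.1445] move [ 0.042 -0.03   1.899] spin -0.001 tilt 0.001 w 0.0319 q [-0.5   0.08  1.62  0.    1.44 -2.58] F [0.4 0.3 0.7]
```

arm_command(series=[0.04,-0.03,0.7,0,18,0.04,-0.03,1.4,0,18,0.04,-0.03,1.8,0,18,0.04,-0.03,1.93,0,18,0.04,-0.03,1.93,0,18])

```text
t: 13.48
ee_pos: [0.5762, -0.2854, 0.0487]
ee_rot: [-0.253, 0.968, -0.0, 0.001]
contact_force: [-3.3, 1.6, 4.8]
gripper_width: 0.032
finger_force: 30.0
```

arm_command(series=[0,0,0,0,18,0,0,0,0,48,0,0,0,0,48,0,0,0,0,48,0,0,0,0,48])

```text
t: 14.1
ee_pos: [0.5757, -0.2852, 0.0467]
ee_rot: [-0.253, 0.968, -0.0, -0.0]
contact_force: [0.4, 0.3, 0.2]
gripper_width: 0.0476
finger_force: 0.0
```

arm_command(series=[0,0,-0.3,0,48,0,0,-1.0,0,48,0,0,-2.0,0,48,0,0,-3.0,0,48,0,0,-3.2,0,48])

```text
t: 14.72
ee_pos: [0.5766, -0.2856, 0.2119]
ee_rot: [-0.253, 0.968, -0.002, 0.002]
contact_force: [-0.6, 0.1, -0.9]
gripper_width: 0.0477
finger_force: 0.0
```

```bash
python3 -c "
from h import *
chk('mid')
go((.4916,.1357,.22),.303)"
```

```text
mid scene w 31.3 v 1.1 u [-85.  85.] mid -0.1 dyaw -0.000 z-exp 0.3 tilt 0.024
mid side w 34.3 v 3.3 u [-80.  86.] mid 3.0 dyaw -0.003 z-exp -0.5 tilt -0.032
t 14.82 pos [ 0.576  -0.2853  0.2085] move [-2.644  8.17  -0.244] spin 1.190 tilt 0.002 w 0.0477 q [-0.5   0.05  1.54 -0.    1.54 -2.58] F [ 0.8 -0.1  0.1]
```

arm_command(series=[-0.35,1.1,0,0.3,56,-0.7,2.2,0,0.5,56,-1.0,3.2,0,0.6,56,-1.32,4.1,0,0.6,56,-1.32,4.1,0,0.6,56])

```text
t: 15.45
ee_pos: [0.5322, -0.0716, 0.2054]
ee_rot: [-0.203, 0.979, 0.0, -0.001]
contact_force: [-0.1, -0.6, 0.5]
gripper_width: 0.0557
finger_force: 0.0
```

```bash
python3 -c "
from h import *
go((.4916,.1357,.12),.303)"
```

```text
t 15.45 pos [ 0.5322 -0.0716  0.2054] move [-0.906  4.125  1.712] spin 0.608 tilt 0.002 w 0.0557 q [-0.18 -0.18  1.77  0.    1.55 -2.16] F [-0.1 -0.6  0.5]
```

arm_command(series=[-0.23,1.1,0,0.3,56,-0.46,2.2,0,0.5,56,-0.7,3.2,0,0.6,56,-0.9,4.12,0,0.6,56,-0.9,4.12,0,0.6,56])

```text
t: 16.08
ee_pos: [0.4925, 0.1346, 0.2054]
ee_rot: [-0.151, 0.988, -0.0, -0.001]
contact_force: [-0.4, -0.9, 1.0]
gripper_width: 0.056
finger_force: 0.0
```

arm_command(series=[0,0,0.7,0,56,0,0,1.3,0,56,0,0,1.6,0,56,0,0,1.6,0,56,0,0,1.6,0,56])

```text
t: 16.7
ee_pos: [0.4936, 0.1327, 0.1277]
ee_rot: [-0.15, 0.989, -0.0, 0.001]
contact_force: [0.4, -0.9, -0.3]
gripper_width: 0.056
finger_force: 0.0
```

```bash
python3 -c "
from h import *
go((.4916,.1357,.046),.303)
from bench import manip
c=manip.capture('wrist');cv2.imwrite('pics/w4.png',c['img'])"
```

```text
t 16.70 pos [0.4936 0.1327 0.1277] move [0.022 0.069 1.635] spin -0.012 tilt 0.001 w 0.0560 q [ 0.21 -0.2   1.92 -0.    1.43 -1.66] F [ 0.4 -0.9 -0.3]
```

View pics/w4.png

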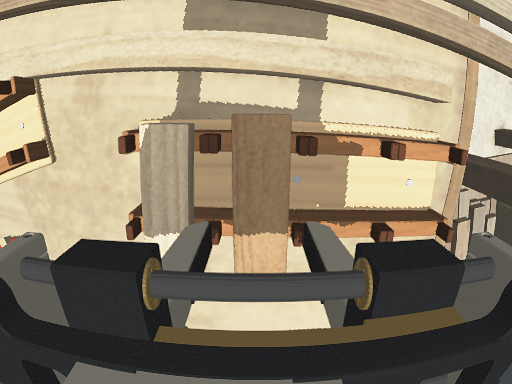

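The board (columns 233–290) is centred between the fingers at 212 and 304 once the 3 mm shift is applied. Descending.

arm_command(series=[0.02,0.07,0.7,0,56,0.02,0.07,1.3,0,56,0.02,0.07,1.64,0,56,0.02,0.07,1.64,0,56,0.02,0.07,1.64,0,35])

```text
t: 17.38
ee_pos: [0.4917, 0.1362, 0.046]
ee_rot: [-0.15, 0.989, 0.0, 0.001]
contact_force: [-0.1, 0.2, 0.0]
gripper_width: 0.0501
finger_force: 0.0
```

arm_command(series=[0,0,0,0,32,0,0,0,0,32,0,0,0,0,32,0,0,0,0,32,0,0,0,0,32])

```text
t: 18.0
ee_pos: [0.4918, 0.1362, 0.046]
ee_rot: [-0.15, 0.989, 0.0, 0.001]
contact_force: [-1.1, -0.2, 6.8]
gripper_width: 0.0445
finger_force: 30.0
```

arm_command(series=[0,0,-0.4,0,32,0,0,-1.2,0,32,0,0,-2.2,0,32,0,0,-3.2,0,32,0,0,-3.4,0,32])

```text
t: 18.62
ee_pos: [0.4918, 0.1362, 0.2198]
ee_rot: [-0.15, 0.989, 0.0, 0.003]
contact_force: [-0.4, 0.2, -0.2]
gripper_width: 0.045
finger_force: 30.0
```

```bash
python3 -c "
from h import *
place(.037,.21)"
```

```text
t 18.62 pos [0.4918 0.1362 0.2198] move [ 1.202 -7.103  0.192] spin -1.201 tilt 0.006 w 0.0450 q [ 0.22 -0.25  1.81  0.    1.58 -1.65] F [-0.4  0.2 -0.2]
```

arm_command(series=[0.15,-0.8,0,-0.2,32,0.32,-1.9,0,-0.4,32,0.49,-2.9,0,-0.6,32,0.66,-3.9,0,-0.6,32,0.66,-3.9,0,-0.6,32])

```text
t: 19.25
ee_pos: [0.5171, -0.0626, 0.2145]
ee_rot: [-0.2, 0.98, -0.0, -0.0]
contact_force: [0.2, 1.1, -0.1]
gripper_width: 0.0446
finger_force: 30.0
```

```bash
python3 -c "
from h import *
place(.037,.21)"
```

```text
t 19.25 pos [ 0.5171 -0.0626  0.2145] move [ 0.819 -3.088  0.091] spin -0.622 tilt 0.001 w 0.0446 q [-0.17 -0.22  1.79 -0.    1.57 -2.14] F [ 0.2  1.1 -0.1]
```

arm_command(series=[0.28,-1.1,0,-0.3,32,0.56,-2.1,0,-0.6,32,0.82,-3.08,0,-0.62,32,0.82,-3.08,0.6,-0.62,32,0.82,-3.08,1.2,-0.62,32])

```text
t: 19.88
ee_pos: [0.5405, -0.2174, 0.154]
ee_rot: [-0.254, 0.967, 0.0, -0.0]
contact_force: [0.2, 0.4, -0.5]
gripper_width: 0.045
finger_force: 30.0
```

arm_command(series=[0,0,0.3,0,32,0,0,0.3,0,32,0,0,0.3,0,32])

```text
t: 20.25
ee_pos: [0.541, -0.2175, 0.1411]
ee_rot: [-0.254, 0.967, -0.0, 0.001]
contact_force: [0.1, -0.2, -0.3]
gripper_width: 0.0449
finger_force: 30.0
```

```bash
python3 -c "
from h import *
place(.037,.047)"
```

```text
t 20.25 pos [ 0.541  -0.2175  0.1411] move [ 0.054 -0.043  1.881] spin 0.021 tilt 0.002 w 0.0449 q [-0.43 -0.05  1.75  0.    1.43 -2.51] F [ 0.1 -0.2 -0.3]
```

arm_command(series=[0.05,-0.04,0.6,0,32,0.05,-0.04,1.3,0,32,0.05,-0.04,1.75,0,32,0.05,-0.04,1.88,0,32,0.05,-0.04,1.88,0,32])

```text
t: 20.88
ee_pos: [0.5399, -0.2208, 0.0471]
ee_rot: [-0.254, 0.967, -0.0, 0.001]
contact_force: [-0.5, 0.2, -0.9]
gripper_width: 0.0449
finger_force: 30.0
```

arm_command(series=[0,0,0,0,32,0,0,0,0,56,0,0,0,0,56,0,0,0,0,56,0,0,0,0,56])

```text
t: 21.5
ee_pos: [0.5394, -0.2206, 0.0457]
ee_rot: [-0.254, 0.967, -0.0, 0.0]
contact_force: [-0.1, 0.5, -0.6]
gripper_width: 0.0557
finger_force: 0.0
```

arm_command(series=[0,0,-0.3,0,56,0,0,-1.0,0,56,0,0,-2.0,0,56,0,0,-3.0,0,56,0,0,-3.2,0,56])

```text
t: 22.12
ee_pos: [0.5403, -0.221, 0.2107]
ee_rot: [-0.254, 0.967, -0.002, 0.002]
contact_force: [0.7, -0.2, -0.6]
gripper_width: 0.0562
finger_force: 0.0
```

```bash
python3 -c "
from h import *
chk('brown')
go((.508,.0624,.21),.25)"
```

```text
brown scene w 43.0 v 0.7 u [-71.  68.] mid -1.4 dyaw -0.000 z-exp 0.1 tilt 0.015
brown side w 47.7 v 3.6 u [-69.  70.] mid 0.2 dyaw -0.005 z-exp 0.5 tilt -0.010
t 22.23 pos [ 0.5397 -0.2207  0.2074] move [-2.234  5.242 -0.059] spin 1.514 tilt 0.002 w 0.0561 q [-0.43 -0.08  1.68  0.    1.54 -2.52] F [-0.5 -0.5 -0.6]
```

arm_command(series=[-0.4,1.0,0,0.3,54,-0.85,2.0,0,0.6,54,-1.3,3.0,0,0.9,54,-1.7,4.0,0,1.2,54,-2.1,5.0,0,1.5,54])

```text
t: 22.85
ee_pos: [0.5068, 0.0503, 0.2041]
ee_rot: [-0.125, 0.992, 0.0, -0.001]
contact_force: [1.6, 0.4, 0.4]
gripper_width: 0.0535
finger_force: 0.0
```

```bash
python3 -c "
from h import *
go((.508,.0624,.12),.25)"
```

```text
t 22.85 pos [0.5068 0.0503 0.2041] move [-0.087  0.228  1.682] spin 0.003 tilt 0.002 w 0.0535 q [ 0.05 -0.24  1.82 -0.    1.56 -1.77] F [1.6 0.4 0.4]
```

arm_command(series=[-0.08,0.15,0.7,0,54,-0.08,0.15,1.3,0,54,-0.08,0.15,1.6,0,54,-0.08,0.15,1.6,0,54,-0.08,0.15,1.6,0,54])

```text
t: 23.48
ee_pos: [0.5102, 0.0568, 0.1266]
ee_rot: [-0.126, 0.992, -0.0, 0.001]
contact_force: [-0.2, 0.1, 0.5]
gripper_width: 0.0543
finger_force: 0.0
```

```bash
python3 -c "
from h import *
go((.508,.0624,.050),.25)
from bench import manip
c=manip.capture('wrist');cv2.imwrite('pics/w5.png',c['img'])"
```

```text
t 23.48 pos [0.5102 0.0568 0.1266] move [0.017 0.121 1.533] spin 0.011 tilt 0.001 w 0.0543 q [ 0.06 -0.2   1.91 -0.    1.42 -1.76] F [-0.2  0.1  0.5]
```

View pics/w5.png

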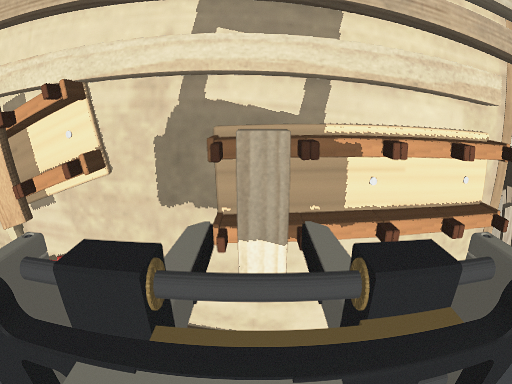

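The block (columns 237–290) sits slightly right of the finger centre at 258, which agrees with the computed shift of about 5 mm.

arm_command(series=[0.02,0.1,0.6,0,54,0.02,0.1,1.2,0,54,0.02,0.1,1.54,0,54,0.02,0.1,1.54,0,54,0.02,0.1,1.54,0,30])

```text
t: 24.15
ee_pos: [0.5083, 0.0615, 0.05]
ee_rot: [-0.126, 0.992, -0.0, 0.001]
contact_force: [1.1, -0.1, 0.3]
gripper_width: 0.0478
finger_force: 0.0
```

arm_command(series=[0,0,0,0,27,0,0,0,0,27,0,0,0,0,27,0,0,0,0,27,0,0,0,0,27])

```text
t: 24.78
ee_pos: [0.5082, 0.0616, 0.0499]
ee_rot: [-0.126, 0.992, -0.0, 0.001]
contact_force: [-0.2, -0.8, 6.2]
gripper_width: 0.0398
finger_force: 30.0
```

arm_command(series=[0,0,-0.4,0,27,0,0,-1.2,0,27,0,0,-2.2,0,27,0,0,-3.2,0,27,0,0,-3.2,0,27])

```text
t: 25.4
ee_pos: [0.5088, 0.0616, 0.2143]
ee_rot: [-0.126, 0.992, -0.0, 0.004]
contact_force: [1.0, 0.9, -1.3]
gripper_width: 0.0396
finger_force: 30.0
```

```bash
python3 -c "
from h import *
place(.111,.21)"
```

```text
t 25.40 pos [0.5088 0.0616 0.2143] move [ 1.187 -4.193  0.082] spin -1.481 tilt 0.007 w 0.0396 q [ 0.07 -0.24  1.81  0.    1.57 -1.75] F [ 1.   0.9 -1.3]
```

arm_command(series=[0.28,-1.0,0,-0.3,27,0.56,-2.0,0,-0.7,27,0.85,-3.0,0,-1.1,27,1.1,-3.9,0,-1.4,27,1.19,-4.2,0,-1.48,27])

```text
t: 26.02
ee_pos: [0.5017, -0.1588, 0.2085]
ee_rot: [-0.252, 0.968, 0.0, -0.0]
contact_force: [1.2, 0.2, -0.2]
gripper_width: 0.0396
finger_force: 30.0
```

arm_command(series=[0,0,0.7,0,27,0,0,1.2,0,27,0,0,1.5,0,27,0,0,1.5,0,27,0,0,1.5,0,27])

```text
t: 26.65
ee_pos: [0.5028, -0.1567, 0.1348]
ee_rot: [-0.253, 0.968, -0.0, 0.001]
contact_force: [-0.1, 0.5, -0.1]
gripper_width: 0.0398
finger_force: 30.0
```

```bash
python3 -c "
from h import *
place(.111,.051)"
```

```text
t 26.65 pos [ 0.5028 -0.1567  0.1348] move [-0.02   0.002  1.676] spin -0.001 tilt 0.001 w 0.0398 q [-0.35 -0.17  1.88 -0.    1.43 -2.43] F [-0.1  0.5 -0.1]
```

arm_command(series=[-0.02,0,0.6,0,27,-0.02,0,1.2,0,27,-0.02,0,1.55,0,27,-0.02,0,1.67,0,27,-0.02,0,1.67,0,27])

```text
t: 27.28
ee_pos: [0.5037, -0.1563, 0.051]
ee_rot: [-0.253, 0.968, -0.0, 0.0]
contact_force: [-0.1, -0.6, -0.5]
gripper_width: 0.0398
finger_force: 30.0
```

arm_command(series=[0,0,0,0,27,0,0,0,0,54,0,0,0,0,54,0,0,0,0,54,0,0,0,0,54])

```text
t: 27.9
ee_pos: [0.5033, -0.1562, 0.0502]
ee_rot: [-0.253, 0.968, -0.0, 0.0]
contact_force: [-0.7, 0.4, -0.7]
gripper_width: 0.0539
finger_force: 0.0
```

arm_command(series=[0,0,-0.3,0,54,0,0,-1.0,0,54,0,0,-2.0,0,54,0,0,-3.0,0,54,0,0,-3.8,0,54])

```text
t: 28.52
ee_pos: [0.5032, -0.1561, 0.2436]
ee_rot: [-0.253, 0.968, -0.001, 0.001]
contact_force: [0.2, -0.1, 0.5]
gripper_width: 0.054
finger_force: 0.0
```

arm_command(series=[-0.5,1.1,0,0,54,-0.5,2.2,0,0,54,-0.5,3.3,0,0,54,-0.5,3.3,0,0,54,-0.5,3.3,0,0,54])

```text
t: 29.15
ee_pos: [0.4446, -0.0001, 0.241]
ee_rot: [-0.253, 0.967, -0.0, 0.001]
contact_force: [-0.5, -0.0, 0.4]
gripper_width: 0.0536
finger_force: 0.0
```

```bash
python3 -c "
from h import *
for k in('short','brown','mid','long'): chk(k)
from bench import manip
c=manip.capture('scene');d=manip.capture('side');cv2.imwrite('pics/end.png',cv2.resize(np.vstack([c['img'][150:290,200:420],d['img'][130:270,150:370]]),None,fx=2,fy=2))"
```

```text
short scene w 38.8 v 0.3 u [-59.  61.] mid 1.2 dyaw 0.007 z-exp 0.3 tilt 0.040
short side w 40.5 v 3.7 u [-58.  62.] mid 2.2 dyaw 0.005 z-exp 0.0 tilt -0.042
brown scene w 42.9 v 0.7 u [-71.  69.] mid -1.2 dyaw -0.000 z-exp 0.2 tilt 0.011
brown side w 45.9 v 3.6 u [-69.  70.] mid 0.8 dyaw 0.005 z-exp 0.1 tilt -0.006
mid scene w 31.2 v 1.1 u [-85.  85.] mid 0.1 dyaw 0.000 z-exp 0.1 tilt 0.025
mid side w 34.6 v 3.9 u [-84.  87.] mid 1.6 dyaw -0.010 z-exp -0.7 tilt -0.016
long scene w 27.8 v 0.2 u [-99.  99.] mid -0.2 dyaw -0.001 z-exp 0.2 tilt 0.012
long side w 28.0 v 2.3 u [-99. 101.] mid 0.9 dyaw -0.009 z-exp -0.6 tilt 0.001
```

View pics/end.png

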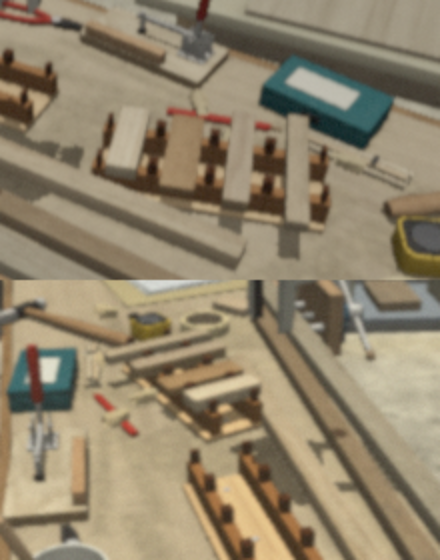

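Both views show all four pieces seated in the empty rack: short, brown, mid, long from left to right, each square and flat between its fins.

```bash
python3 -c "
from bench import manip
print(manip.close_job())"
```

```text
the job is handed in; nothing more can be done
None
```

All four pieces are in the second rack in reverse order (short, brown, mid, long from the left); the final camera check showed each flat, square and within about 4 mm of the middle of its place, and I handed the job in after about 30 s of the 96 s allowed (no verdict was returned).

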